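Switch on the fish-tank power box under its red guard

ROBOT

A 7-joint arm with a two-finger parallel gripper is mounted at the origin on the work surface. World frame = base frame: x ahead of the robot, y to its left, z up, the work surface at z = 0. Lengths are in m, angles in rad, forces in N, time in s.
With the tool pointing down it reaches from about 0.4 to 0.9 m from the base axis. Payload 5.5 kg.
Tool frame: the origin (TCP) lies midway between the tips of the shut fingers; the grasp point (between the pads) lies 19 mm behind it; z points along the fingers, y is the line along which they close (so a half turn about z gives the same grasp; the last joint's range is limited). The gripper opens to 92 mm and grips with 3 to 60 N. Pads are 19 mm wide; open, the fingers measure 130 mm over their backs; the gripper's body (75 mm by 190 mm) begins 47 mm behind the grasp point.
Start: joints at [1.485, 0.501, -0.427, 1.55, 0.221, 1.138, -0.21], TCP at [0.222, -0.611, 0.227] pointing down, gripper open.
Joint ranges: [-2.88, 2.88], [-0.31, 2.03], [-1.54, 1.56], [0.2, 2.42], [-1.41, 4.55], [0.19, 2.02], [-2.57, 2.57]. Speed limits (rad/s): [2.57, 2.57, 3.14, 3.14, 3.14, 3.14, 3.14].

INTERFACE

Orientations are given as a unit quaternion [x, y, z, w].
In Python, from bench import env gives the robot as it stands. The module is installed in compiled form; this text tells all that it offers.
- The arm moves only by the shell command python3 -m inch 'ROWS' [FORCE]. ROWS is JSON, a list of rows, each an object with "slide": the shift along the tool's x, y, z in m, a list of three; "yaw": the turn about the tool's z in rad; "claw": the finger opening in m, from 0 to 0.0918. In form: [{"slide": [dx, dy, dz], "yaw": yaw, "claw": claw}, ...]. A call has 1 to 12 rows; each row is the pose to reach, as a shift and turn from the pose commanded when the call began, along the tool's axes at that moment; what a row does not reach only later rows make up. A row lasts 1/10 s, in which the tool goes at most 50 mm and 8.59 degrees, less where a joint would pass 70% of its speed; a pose out of reach is approached as far as the arm can. A call with a gripper value outside its range is refused whole. The fingers move at their own pace and stop on an object; FORCE is the grip in N (left out, the last holds). Time passes only in rows, so rows that repeat a pose let the fingers close. It gives the time, the measured TCP pose, the force, the opening and the grip force at its end, in the units of the state.
- env.observe(): the state, without advancing time (a new reading comes with each control period).
- env.camera(name): name is "side" or "top" or "wrist"; returns the picture (480x640x3 uint8, blue, green, red); there is no depth.
- env.camera_params(name): a dict with "fx", "fy", "cx", "cy" (pixels), "R" (3x3) and "t" (3): a world point X has camera coordinates R X + t. Camera axes: x right, y down, z forward; pixel columns grow to the right and rows downward; lengths in m; the calibration is good to about 2 mm. A picture is of the moment at which its call begins: read the wrist's pose just before it. camera_params takes no time and is no camera call; for the wrist camera it gives the pose at the moment of the call.
- env.sign_off(): hands the job in; it is judged then, once.
Trained networks look in the newest picture that a camera, given by its name, has taken for a name from the list of things; names that differ only in an ending like _2 or _b are one class to them, and where a whole thing is asked for, a point or a joint stands for the part that bears it (a point fixed in the world has none). Each returns a list of dicts, best first, with "confidence" (0 to 1); they miss things now and then, are a little off and sometimes report something else, mostly with a low value. They report only what shows in the picture. A call takes as long as a camera call. They do not tell look-alikes from the thing itself.
- env.find_in(camera, name): "point" ([x, y, z] in m, in world coordinates, good to about 4 mm: the middle of the surface that is visible of it).
- env.regions_of(camera, name): "mask" (480x640 bool, what is visible of it).
The state is a dict: "time": time; "joints": joint angles; "joint_vel": joint speeds; "joint_torque": joint torques, N m; "tool_pos": TCP position; "tool_rot": TCP orientation; "wrist_force": force on the tool from outside, world axes, zero at the start; "moment": the same for the moment, N m; "grip_width": finger opening in m; "grip_force": force on a finger pad.
Only numpy, scipy, OpenCV 4.12 (cv2) and the standard library are available. Lean on these libraries where they do the work, as an engineer would, in place of code of your own. Each camera call takes 0.05 s, during which the arm holds its last target. There are 200 camera calls.

TASK

Switch on the box with the red guard, using the fingertips only and grasping nothing: lift the red guard by its lip until it stays leaning back, then push the toggle under it all the way over from the black dot to the green dot. Then nudge the guard forward from behind and let it drop shut by itself, with no finger on it. Do not lift or shove the box, and leave the yellow box, the glass, the mouse and the toy buggy alone.

Things in the scene. Friction and masses are not known exactly. Their poses are not given: they have to be found in the camera images.
- red_box: red switch box, a loose but weighty (1.6 kg) grey enclosure 150 (x) x 120 (y) x 40 mm high on rubber feet, with a red guard on top, the one to operate. Origin: centre of its underside, on the desk. Own x points away from the robot (towards the guard's hinge), y to the left, z up. Its toggle pivots 15 mm to -x of the origin at height 47 mm and the guard's hinge line lies 45 mm to +x at height 62 mm
- red_guard (a joint): hinge angle of the red tinted see-through guard: 0 = shut over the toggle (flat cover at height 94 mm), grows as its near lip is lifted up and back, 1.4 = fully back on its stop. 0.1 kg, no spring: its weight drops it shut below about 1.1 and holds it leaning back above that; it falls slowly, in about a second
- red_cover: the red guard's cover; origin on the hinge line at mid-width, turning with the guard; shut, its x, y, z are the box's. Flat plate 100 long x 70 wide x 4 mm, from 5 mm beyond the hinge to 95 mm on the robot's side, underside 28 mm above the hinge line; two side cheeks hang 32 mm under it; open in front. At the near end a 44 mm wide, 30 mm long, 4 mm thick red lip is bent up at 45 degrees and sticks out towards the robot
- red_lip (a point): middle of the bend where the red lip leaves the plate, on the underside: 95 mm from the hinge line towards the robot, 28 mm above it (90 mm above the desk) when shut. The lip rises from here 21 mm out and 21 mm up (its upper edge, when shut, lies at height 114 mm). Moves with the guard
- red_hinge (a point): middle of the red guard's hinge line (fixed to the box, 62 mm high)
- red_toggle (a joint): angle of the red box's toggle: 0 = off, leaning to the box's own right (-y, black dot); 0.9 = on, leaning to its left (+y, green dot), swinging about the box's x axis. Stays where it is left; about 1 N sideways at the knob (2 N half-way down) moves it. Starts between 0 and 0.15
- red_knob (a point): end of the red box's toggle, a bat lever 37 mm long from its pivot with a white knob 14 mm across and 17 mm long at its end; this point is the top centre of the knob, 80 mm high when off
- yellow_box: yellow switch box, a loose but weighty (1.6 kg) grey enclosure 150 (x) x 120 (y) x 40 mm high on rubber feet, with a yellow guard on top, otherwise the same as the red one; leave it alone. Origin: centre of its underside, on the desk. Own x points away from the robot (towards the guard's hinge), y to the left, z up. Its toggle pivots 15 mm to -x of the origin at height 47 mm and the guard's hinge line lies 45 mm to +x at height 62 mm
- yellow_guard (a joint): hinge angle of the yellow tinted see-through guard: 0 = shut over the toggle (flat cover at height 94 mm), grows as its near lip is lifted up and back, 1.4 = fully back on its stop. 0.1 kg, no spring: its weight drops it shut below about 1.1 and holds it leaning back above that; it falls slowly, in about a second
- yellow_toggle (a joint): angle of the yellow box's toggle: 0 = off, leaning to the box's own right (-y, black dot); 0.9 = on, leaning to its left (+y, green dot), swinging about the box's x axis. Stays where it is left; about 1 N sideways at the knob (2 N half-way down) moves it. Starts between 0 and 0.15
- glass_mid (a point): empty drinking glass, loose, 68 mm across the rim, 105 mm high; point at its axis half-way up (52 mm)
- mouse: black computer mouse, loose, 105 (x) x 60 (y) x 36 mm high; origin at the centre of its underside
- buggy: red toy buggy with black wheels, loose, 112 (x) x 68 (y) x 66 mm high; origin on the desk under its centre
Not all that is in view belongs to the job. Leave any purple or turquoise look-alike of the red_box alone.

How it is judged:
On the way, in this order (a step that is already met when the one before it is completed fails the run):
1. the red guard stands leaning back with the toggle still off (value of joint red_guard above 1.2 rad and value of joint red_toggle below 0.4 rad), for 0.1 s.
2. the red toggle is pushed over to on (above 0.75) while the guard is up (value of joint red_toggle above 0.75 rad and value of joint red_guard above 1.1 rad), for 0.1 s.
3. the red guard drops on its own, with no finger touching it, through its last half radian (value of joint red_guard between 0.06 and 0.5 rad and velocity of joint red_guard below -0.2 rad/s and contact force between the fingers and red_cover below 0.05 N and value of joint red_toggle above 0.75 rad), for 0.04 s.
At the end, for the whole second after the job is handed in: The red toggle is on (above 0.75 of 0.9 rad), the red guard is shut (below 0.06 rad), the red box stands flat at rest within 40 mm of where it was; the yellow guard is shut and its toggle off; yellow box, glass, mouse and buggy are within 20 mm of where they stood (value of joint red_toggle above 0.75 rad and value of joint each of red_guard, yellow_guard below 0.06 rad and angle between red_box's own z axis and vertical below 0.05 rad and distance of red_box from where it was at the start of the episode below 0.04 m and value of joint yellow_toggle below 0.4 rad and distance of each of glass_mid, mouse, buggy, yellow_box from where it was at the start of the episode below 0.02 m and linear speed of red_box below 0.02 m/s); the robot touches nothing.
It fails at once if the glass, the mouse, the toy buggy or the yellow box is moved by more than 20 mm (distance of any of glass_mid, mouse, buggy, yellow_box from where it was at the start of the episode above 0.02 m).
It fails at once if the yellow guard is raised or the yellow toggle is moved (value of joint yellow_guard above 0.25 rad or value of joint yellow_toggle above 0.4 rad).
It fails at once if the red switch box is lifted or shoved (more than 12 mm up or 40 mm away) (height (world z) of red_box above 0.012 m or distance of red_box from where it was at the start of the episode above 0.04 m).
It also fails if it takes over 58 s, if anything falls off the work surface, if the arm or the gripper's body presses on something with over 40 N, if the wrist force passes 120 N, or if a joint passes its speed limit or range.

## Working session

There is one attempt and no reset: what is moved stays moved. The work goes in short steps, Python scripts to look and compute and a shell command to move; the robot and the scene stay as the last step left them, time stands still between calls to the robot, and variables do not carry over. Pictures are saved under pics/ and viewed, at most 10 in all, crops included, and the job is handed in when it is done.

```bash
mkdir -p pics; ls; python3 - <<'E'
from bench import env
import cv2, numpy as np
s=env.observe(); print(s['time'],s['tool_pos'],s['tool_rot'])
a=env.camera('top'); b=env.camera('side')
cv2.imwrite('pics/top.png',a); cv2.imwrite('pics/side.png',b)
for c in ['top','side']:
    for n in ['red_box','red_cover','red_lip','red_hinge','red_knob','yellow_box','glass_mid','mouse','buggy']:
        try: print(c,n,[(np.round(d['point'],3).tolist(),round(d['confidence'],2)) for d in env.find_in(c,n)][:3])
        except Exception as e: print(c,n,e)
for c in ['top','side']:
    p=env.camera_params(c); print(c,-np.array(p['R']).T@np.array(p['t']),np.round(p['R'],3).tolist(),p['fx'])
E
```

```text
pics
0.0 [ 0.22184737 -0.61020709  0.22566157] [ 9.84826651e-01  1.73538165e-01 -1.58833980e-04 -9.73662964e-04]
top red_box [([0.302, -0.305, 0.071], 0.92), ([0.527, -0.184, 0.04], 0.84), ([0.742, -0.279, 0.059], 0.74)]
top red_cover [([0.296, -0.313, 0.098], 0.88), ([0.532, -0.186, 0.094], 0.73), ([0.759, -0.283, 0.09], 0.56)]
top red_lip [([0.298, -0.31, 0.094], 0.97), ([0.531, -0.187, 0.091], 0.96), ([0.76, -0.285, 0.094], 0.89)]
top red_hinge [([0.532, -0.185, 0.044], 0.91), ([0.74, -0.276, 0.06], 0.87), ([0.3, -0.305, 0.072], 0.8)]
top red_knob []
top yellow_box [([0.488, 0.175, 0.072], 0.97)]
top glass_mid [([0.66, -0.015, 0.058], 0.94)]
top mouse [([0.403, -0.006, 0.029], 0.68)]
top buggy []
side red_box [([0.299, -0.285, 0.039], 0.72), ([0.744, -0.256, 0.042], 0.64), ([0.532, -0.158, 0.042], 0.58)]
side red_cover [([0.528, -0.169, 0.09], 0.83), ([0.301, -0.307, 0.095], 0.79), ([0.758, -0.275, 0.095], 0.67)]
side red_lip [([0.761, -0.273, 0.09], 0.85), ([0.303, -0.31, 0.093], 0.79), ([0.539, -0.169, 0.096], 0.76)]
side red_hinge [([0.746, -0.255, 0.038], 0.93), ([0.534, -0.157, 0.044], 0.85), ([0.299, -0.288, 0.041], 0.73)]
side red_knob []
side yellow_box [([0.493, 0.22, 0.061], 0.8), ([0.491, 0.206, 0.094], 0.44)]
side glass_mid [([0.65, -0.002, 0.072], 0.85)]
side mouse [([0.41, 0.004, 0.024], 0.86)]
side buggy [([0.558, -0.395, 0.039], 0.59)]
top [ 0.40028302 -0.10437603  1.10180144] [[-0.005, -1.0, -0.006], [-0.992, 0.006, -0.123], [0.123, 0.005, -0.992]] 557.8419101365537
side [0.45010493 0.58296731 0.75229356] [[-0.995, -0.102, -0.004], [-0.068, 0.692, -0.718], [0.076, -0.714, -0.696]] 518.3429152741054
```

View pics/top.png

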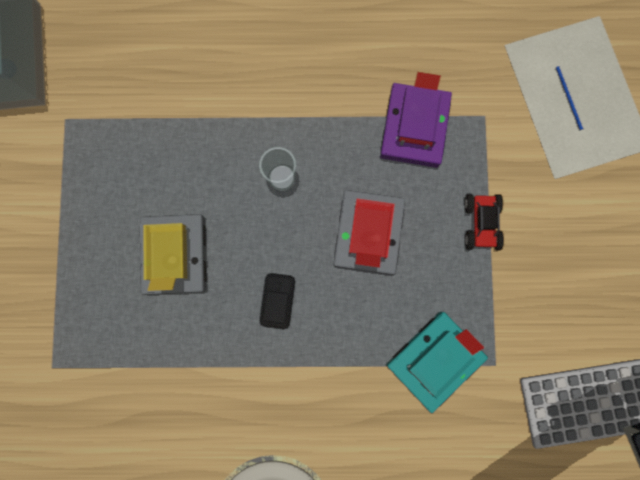

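View pics/side.png

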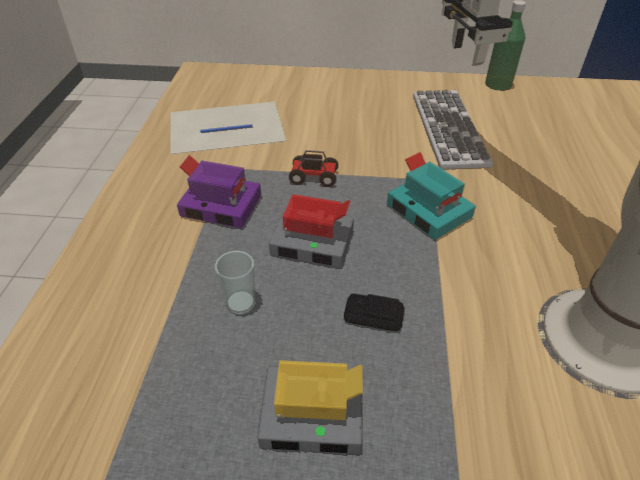

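The target is the red-guarded box in the middle of the top view, around (370,233). Its lip faces down, towards the robot, and the black dot is at (392,242) with the green dot at (346,236). I'll zoom in to measure its pose.

```bash
python3 - <<'E'
import cv2
a=cv2.imread('pics/top.png')[180:285,320:420]
cv2.imwrite('pics/crop.png',cv2.resize(a,None,fx=5.7,fy=5.7,interpolation=cv2.INTER_CUBIC))
E
cat > h.py <<'E'
import numpy as np
from bench import env
def unproj(c,u,v,z):
    p=env.camera_params(c); R=np.array(p['R']); t=np.array(p['t'])
    d=R.T@np.array([(u-p['cx'])/p['fx'],(v-p['cy'])/p['fy'],1]); o=-R.T@t
    return o+d*(z-o[2])/d[2]
def proj(c,X):
    p=env.camera_params(c); q=np.array(p['R'])@X+np.array(p['t'])
    return p['fx']*q[0]/q[2]+p['cx'],p['fy']*q[1]/q[2]+p['cy']
E
```

```text
(no output)
```

View pics/crop.png

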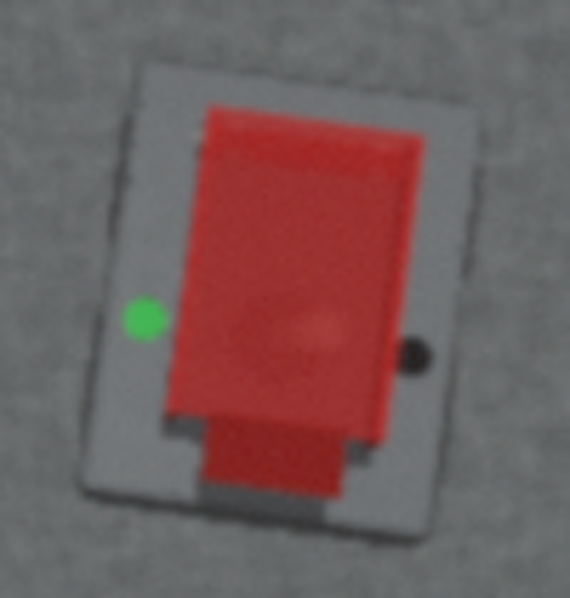

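The crop shows the top-face corners at about (140,66), (483,103), (430,540) and (82,488). The near end of the lip runs from (200,483) to (340,497). Next I convert these to world positions.

```bash
python3 - <<'E'
from h import *
f=lambda q,z:unproj('top',320+(q[0]+.5)/5.7-.5,180+(q[1]+.5)/5.7-.5,z)
C=np.array([f(q,.04) for q in [(140,66),(483,103),(430,540),(82,488)]]); c=C.mean(0)
ex=(C[0]+C[1]-C[2]-C[3])/2; ey=(C[0]+C[3]-C[1]-C[2])/2
print(c,np.linalg.norm(ex),np.linalg.norm(ey),np.arctan2(ex[1],ex[0]),np.arctan2(-ey[0],ey[1]))
yaw=(np.arctan2(ex[1],ex[0])+np.arctan2(-ey[0],ey[1]))/2
L=np.array([[np.cos(yaw),np.sin(yaw)],[-np.sin(yaw),np.cos(yaw)]])
for n,q,z in [('lipL',(200,483),.112),('lipR',(340,497),.112),('bendL',(167,415),.094),('bendR',(384,442),.094),('green',(145,320),.04),('black',(413,357),.04)]:
    print(n,(L@(f(q,z)-c)[:2]).round(4))
s=env.observe(); 
from scipy.spatial.transform import Rotation as Ro
M=Ro.from_quat(s['tool_rot']).as_matrix(); print(M.round(3))
ty=np.arctan2(M[1,0],M[0,0]); print('tool x yaw',ty,'box yaw',yaw,'need tool yaw',-(yaw-ty))
for bx,by,z in [(-.115,0,.226),(-.071,0,.1)]:
    w=np.array([*(c[:2]+L.T@[bx,by]),z]); print(w, 'slide',M.T@(w-s['tool_pos']))
E
```

```text
[ 0.53696607 -0.18812141  0.04      ] 0.14710343152282124 0.11704204532047932 -0.1428254050789278 -0.1349664545170889
lipL [-0.0713  0.023 ]
lipR [-0.0698 -0.0207]
bendL [-0.0498  0.0354]
bendR [-0.0492 -0.034 ]
green [-0.0138  0.0453]
black [-0.0143 -0.0455]
[[ 0.94   0.342  0.   ]
 [ 0.342 -0.94   0.   ]
 [ 0.     0.    -1.   ]]
tool x yaw 0.34887826910600195 box yaw -0.13889592979800836 need tool yaw 0.4877741989040103
[ 0.42307359 -0.17219968  0.226     ] slide [ 0.33872188 -0.34354032  0.00074192]
[ 0.46664984 -0.17829147  0.1       ] slide [ 0.37758688 -0.32291994  0.12674316]
```

The box model fits the image to within 2 mm: centre (0.537, -0.188), yaw -0.139. I'll move to a point in front of the lip with the fingers shut.

```bash
python3 -m inch '[{"slide":[0.04,-0.04,0],"yaw":0.05,"claw":0},{"slide":[0.08,-0.08,0],"yaw":0.1,"claw":0},{"slide":[0.11,-0.11,0],"yaw":0.2,"claw":0},{"slide":[0.14,-0.14,0],"yaw":0.25,"claw":0},{"slide":[0.17,-0.17,0],"yaw":0.3,"claw":0},{"slide":[0.20,-0.20,0],"yaw":0.35,"claw":0},{"slide":[0.23,-0.23,0],"yaw":0.4,"claw":0},{"slide":[0.26,-0.26,0],"yaw":0.45,"claw":0},{"slide":[0.29,-0.29,0],"yaw":0.488,"claw":0},{"slide":[0.32,-0.32,0],"yaw":0.488,"claw":0},{"slide":[0.339,-0.344,0],"yaw":0.488,"claw":0},{"slide":[0.339,-0.344,0],"yaw":0.488,"claw":0}]' 10
cat > where.py <<'E'
from h import *
from scipy.spatial.transform import Rotation as Ro
c=np.array([.537,-.1881]);y=-.139
s=env.observe();M=Ro.from_quat(s['tool_rot']).as_matrix()
L=np.array([[np.cos(y),np.sin(y)],[-np.sin(y),np.cos(y)]])
print('t',round(s['time'],2),'box xy',(L@(s['tool_pos'][:2]-c)).round(4),'z',round(s['tool_pos'][2],4),'yawerr',round(np.arctan2(M[1,0],M[0,0])-y,4),'F box',(L@s['wrist_force'][:2]).round(2),np.round(s['wrist_force'][2],2),'w',s['grip_width'])
E
python3 where.py
```

```text
time: 2.2
tool_pos: [0.425, -0.1668, 0.2273]
tool_rot: [0.998, -0.066, 0.001, -0.0]
wrist_force: [0.0, 0.1, 0.0]
grip_width: 0.0019
grip_force: 0.0
t 2.2 box xy [-0.1139  0.0055] z 0.2273 yawerr 0.0078 F box [-0.01  0.08] 0.04 w 0.0018905382148050763
```

```bash
python3 -m inch '[{"slide":[0,0.003,0.04],"yaw":0.005,"claw":0},{"slide":[0,0.003,0.08],"yaw":0.005,"claw":0},{"slide":[0,0.003,0.12],"yaw":0.005,"claw":0},{"slide":[0,0.003,0.145],"yaw":0.005,"claw":0},{"slide":[0,0.003,0.155],"yaw":0.005,"claw":0},{"slide":[0,0.003,0.155],"yaw":0.005,"claw":0},{"slide":[0.015,0.003,0.155],"yaw":0.005,"claw":0},{"slide":[0.022,0.003,0.155],"yaw":0.005,"claw":0},{"slide":[0.022,0.003,0.155],"yaw":0.005,"claw":0}]'
python3 where.py; python3 - <<'E'
from h import *; import cv2
a=env.camera('side'); u,v=map(int,proj('side',np.array([.5,-.18,.1])))
cv2.imwrite('pics/s2.png',cv2.resize(a[max(0,v-100):v+80,u-120:u+120],None,fx=3,fy=3))
E
```

```text
time: 3.1
tool_pos: [0.4469, -0.1784, 0.0733]
tool_rot: [0.997, -0.072, 0.002, 0.001]
wrist_force: [0.2, -0.0, 0.8]
grip_width: 0.0009
grip_force: 0.0
t 3.1 box xy [-0.0906 -0.0029] z 0.0733 yawerr -0.0052 F box [0.22 0.01] 0.84 w 0.0008669010371430222
```

View pics/s2.png

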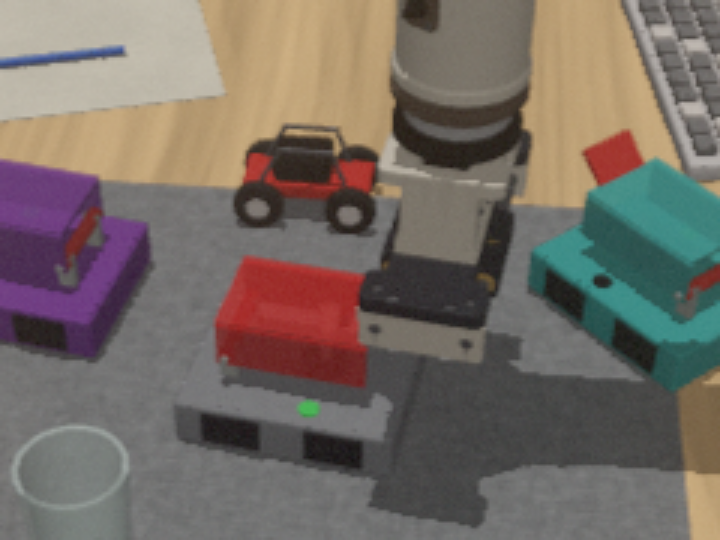

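The closed fingers are in front of the lip, with the hand at about (440,300) in the crop, and nothing else is near. I'll follow the lip edge's arc, pushing in and rising slightly faster than the edge does.

```bash
python3 -m inch '[{"slide":[0.006,-0.002,0],"yaw":0,"claw":0},{"slide":[0.012,-0.002,-0.002],"yaw":0,"claw":0},{"slide":[0.016,-0.003,-0.012],"yaw":0,"claw":0},{"slide":[0.022,-0.003,-0.023],"yaw":0,"claw":0},{"slide":[0.029,-0.003,-0.033],"yaw":0,"claw":0},{"slide":[0.036,-0.003,-0.042],"yaw":0,"claw":0},{"slide":[0.044,-0.003,-0.050],"yaw":0,"claw":0},{"slide":[0.053,-0.003,-0.057],"yaw":0,"claw":0},{"slide":[0.053,-0.003,-0.057],"yaw":0,"claw":0}]'
python3 where.py; python3 - <<'E'
from h import *; import cv2
a=env.camera('side'); u,v=map(int,proj('side',np.array([.5,-.18,.1])))
cv2.imwrite('pics/s3.png',cv2.resize(a[max(0,v-100):v+80,u-120:u+120],None,fx=3,fy=3))
E
```

```text
time: 4.05
tool_pos: [0.4999, -0.1828, 0.1301]
tool_rot: [0.997, -0.072, 0.002, 0.0]
wrist_force: [-0.0, -0.5, -0.1]
grip_width: 0.0004
grip_force: 0.1
t 4.05 box xy [-0.0374  0.0001] z 0.1301 yawerr -0.0051 F box [ 0.05 -0.54] -0.09 w 0.00042952352880995537
```

View pics/s3.png

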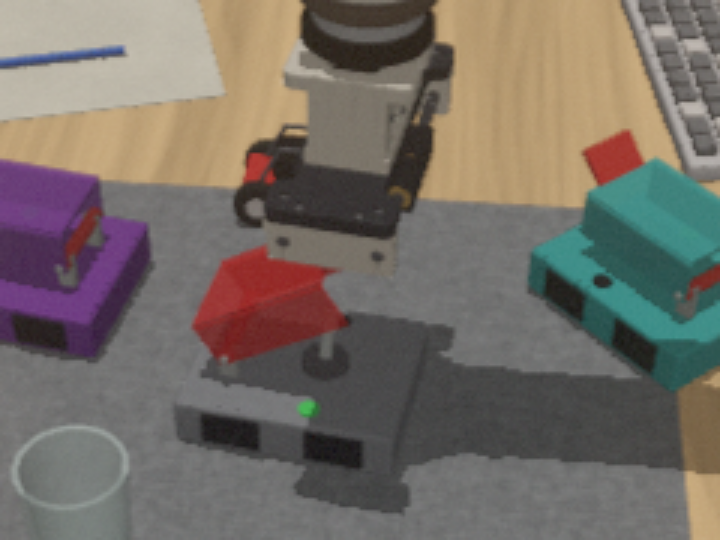

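The guard is up about 35° (red wedge at (270,310)) and the box hasn't moved. I'll continue along the arc.

```bash
python3 -m inch '[{"slide":[0.009,0,-0.006],"yaw":0,"claw":0},{"slide":[0.019,0,-0.011],"yaw":0,"claw":0},{"slide":[0.029,0,-0.015],"yaw":0,"claw":0},{"slide":[0.040,0,-0.019],"yaw":0,"claw":0},{"slide":[0.051,0,-0.021],"yaw":0,"claw":0},{"slide":[0.062,0,-0.023],"yaw":0,"claw":0},{"slide":[0.071,0,-0.023],"yaw":0,"claw":0},{"slide":[0.080,0,-0.023],"yaw":0,"claw":0},{"slide":[0.083,0,-0.023],"yaw":0,"claw":0},{"slide":[0.083,0,-0.023],"yaw":0,"claw":0},{"slide":[0.083,0,-0.023],"yaw":0,"claw":0},{"slide":[0.083,0,-0.023],"yaw":0,"claw":0}]'
python3 where.py; python3 - <<'E'
from h import *; import cv2
a=env.camera('side'); u,v=map(int,proj('side',np.array([.5,-.18,.1])))
cv2.imwrite('pics/s4.png',cv2.resize(a[max(0,v-100):v+80,u-120:u+120],None,fx=3,fy=3))
E
```

```text
time: 5.3
tool_pos: [0.5791, -0.1943, 0.1516]
tool_rot: [0.997, -0.072, -0.0, 0.0]
wrist_force: [-0.1, 1.7, 0.0]
grip_width: 0.0009
grip_force: 0.0
t 5.3 box xy [ 0.0426 -0.0003] z 0.1516 yawerr -0.0052 F box [-0.29  1.67] 0.02 w 0.0008833874548096286
```

View pics/s4.png

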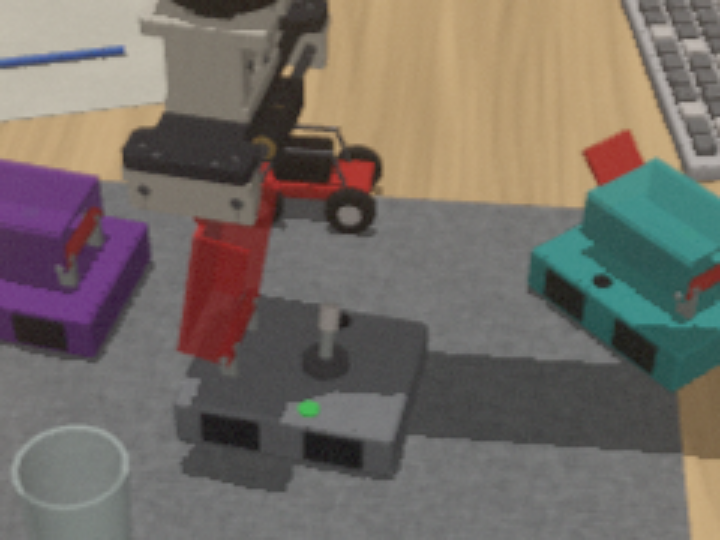

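The guard now stands at (225,285) near its stop, and the toggle at (328,330) still leans towards the black dot. I'll back off, shift to the right and come down beside the knob.

```bash
python3 -m inch '[{"slide":[-0.02,0,0],"yaw":0,"claw":0},{"slide":[-0.045,0,0],"yaw":0,"claw":0},{"slide":[-0.0625,0.01,0],"yaw":0.005,"claw":0},{"slide":[-0.0625,0.04,0],"yaw":0.005,"claw":0},{"slide":[-0.0625,0.054,0],"yaw":0.005,"claw":0},{"slide":[-0.0625,0.054,0.01],"yaw":0.005,"claw":0},{"slide":[-0.0625,0.054,0.04],"yaw":0.005,"claw":0},{"slide":[-0.0625,0.054,0.07],"yaw":0.005,"claw":0},{"slide":[-0.0625,0.054,0.085],"yaw":0.005,"claw":0},{"slide":[-0.0625,0.054,0.085],"yaw":0.005,"claw":0}]'
python3 where.py; python3 - <<'E'
from h import *; import cv2
a=env.camera('side'); u,v=map(int,proj('side',np.array([.5,-.18,.1])))
cv2.imwrite('pics/s5.png',cv2.resize(a[max(0,v-100):v+80,u-120:u+120],None,fx=3,fy=3))
E
```

```text
time: 6.35
tool_pos: [0.5085, -0.2366, 0.0641]
tool_rot: [0.997, -0.074, -0.002, -0.001]
wrist_force: [-0.6, -0.0, -0.1]
grip_width: 0.001
grip_force: 0.0
t 6.35 box xy [-0.0215 -0.052 ] z 0.0641 yawerr -0.0089 F box [-0.63 -0.11] -0.11 w 0.0009736901728521419
```

View pics/s5.png

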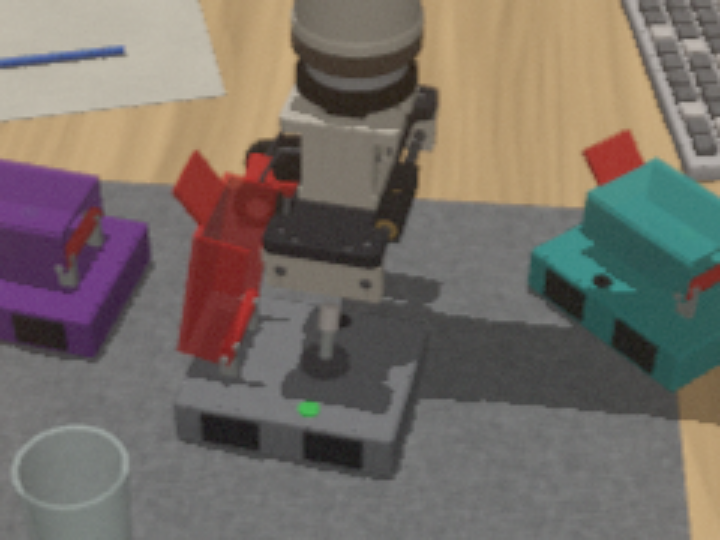

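The guard is still up, and the closed fingers are to the right of the knob, behind (328,310). I'll push to the left in steps and watch the force.

```bash
python3 -m inch '[{"slide":[0,-0.006,0],"yaw":-0.006,"claw":0},{"slide":[0,-0.011,0],"yaw":-0.006,"claw":0},{"slide":[0,-0.016,0],"yaw":-0.006,"claw":0},{"slide":[0,-0.021,0],"yaw":-0.006,"claw":0},{"slide":[0,-0.026,0],"yaw":-0.006,"claw":0},{"slide":[0,-0.030,0],"yaw":-0.006,"claw":0},{"slide":[0,-0.032,0],"yaw":-0.006,"claw":0},{"slide":[0,-0.032,0],"yaw":-0.006,"claw":0}]'
python3 where.py; python3 -m inch '[{"slide":[0,-0.002,0],"yaw":0,"claw":0},{"slide":[0,-0.003,0],"yaw":0,"claw":0},{"slide":[0,-0.003,0],"yaw":0,"claw":0}]' >/dev/null; python3 where.py
```

```text
time: 7.2
tool_pos: [0.5157, -0.2099, 0.0696]
tool_rot: [0.997, -0.072, 0.001, 0.002]
wrist_force: [-5.2, -4.4, 18.0]
grip_width: 0.0004
grip_force: 8.0
t 7.2 box xy [-0.0181 -0.0245] z 0.0696 yawerr -0.0057 F box [-4.53 -5.11] 18.03 w 0.00037475763451662634
t 7.5 box xy [-0.0185 -0.0194] z 0.0679 yawerr -0.0047 F box [-0.14 -1.35] 0.52 w 0.00010218583531136931
```

```bash
python3 - <<'E'
from h import *; import cv2
a=env.camera('side'); u,v=map(int,proj('side',np.array([.53,-.19,.1])))
A=cv2.resize(a[max(0,v-70):v+60,u-75:u+75],None,fx=2.6*1.6,fy=2.6*1.6)
cv2.imwrite('pics/s6.png',A)
E
python3 where.py
```

```text
t 7.55 box xy [-0.0189 -0.0192] z 0.0674 yawerr -0.0043 F box [-0.6  -0.44] 1.2 w 0.00032062045960669735
```

View pics/s6.png

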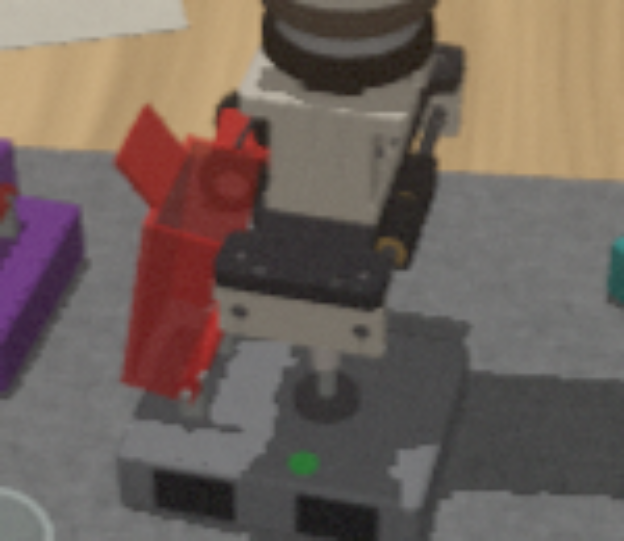

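```bash
python3 -m inch '[{"slide":[-0.003,0.01,0],"yaw":0,"claw":0},{"slide":[-0.005,0.03,0],"yaw":0,"claw":0},{"slide":[-0.005,0.035,-0.01],"yaw":0,"claw":0},{"slide":[-0.005,0.035,-0.05],"yaw":0,"claw":0},{"slide":[-0.005,0.035,-0.09],"yaw":0,"claw":0},{"slide":[-0.03,0.06,-0.12],"yaw":0,"claw":0},{"slide":[-0.07,0.1,-0.12],"yaw":0,"claw":0},{"slide":[-0.1,0.11,-0.12],"yaw":0,"claw":0},{"slide":[-0.1,0.11,-0.12],"yaw":0,"claw":0}]' | head -2
python3 where.py; python3 - <<'E'
from h import *; import cv2
c=np.array([.537,-.1881]);y=-.139
L=np.array([[np.cos(y),np.sin(y)],[-np.sin(y),np.cos(y)]])
I=[]
for cam in ['side','top']:
    a=env.camera(cam); u,v=map(int,proj(cam,np.array([.53,-.19,.08])))
    I.append(cv2.resize(a[v-60:v+60,u-48:u+48],(384,480),interpolation=cv2.INTER_CUBIC))
    for n in ['red_knob','red_lip','red_cover']:
        print(cam,n,[((L@(np.array(d['point'])[:2]-c)).round(3).tolist(),round(d['point'][2],3),round(d['confidence'],2)) for d in env.find_in(cam,n)])
    for nm,th in [('off',-.45),('on',.45)]:
        X=np.array([*(c+L.T@[-.015,.037*np.sin(th)]),.047+.037*np.cos(th)]); p=proj(cam,X); print(nm,(p[0]-u+48)*4+(384 if cam=='top' else 0),(p[1]-v+60)*4)
cv2.imwrite('pics/s7.png',np.hstack(I))
E
```

```text
time: 8.45
tool_pos: [0.3946, -0.3012, 0.1866]
t 8.45 box xy [-0.1253 -0.1318] z 0.1866 yawerr -0.0116 F box [ 0.44 -0.71] -0.21 w 0.0002918550267461225
side red_knob [([-0.016, 0.005], 0.075, 0.54)]
side red_lip [([-0.213, -0.149], 0.094, 0.98), ([0.235, -0.05], 0.091, 0.83), ([0.055, 0.019], 0.133, 0.78)]
side red_cover [([0.228, -0.055], 0.095, 0.9), ([-0.218, -0.15], 0.095, 0.64), ([0.049, 0.022], 0.127, 0.58), ([0.087, 0.2], 0.075, 0.41)]
off 215.5281610128534 227.45436919482336
on 200.3668433377661 269.180547943395
top red_knob [([-0.154, 0.159], 0.026, 0.54)]
top red_lip [([0.062, -0.001], 0.161, 0.96), ([0.23, -0.062], 0.094, 0.74), ([-0.23, -0.149], 0.095, 0.55), ([-0.013, 0.005], 0.084, 0.35)]
top red_cover [([0.065, -0.0], 0.161, 0.85), ([-0.228, -0.15], 0.099, 0.64), ([0.232, -0.062], 0.092, 0.59)]
off 602.8485767928603 264.39333769218206
on 533.4942094526914 255.18909741176742
```

View pics/s7.png

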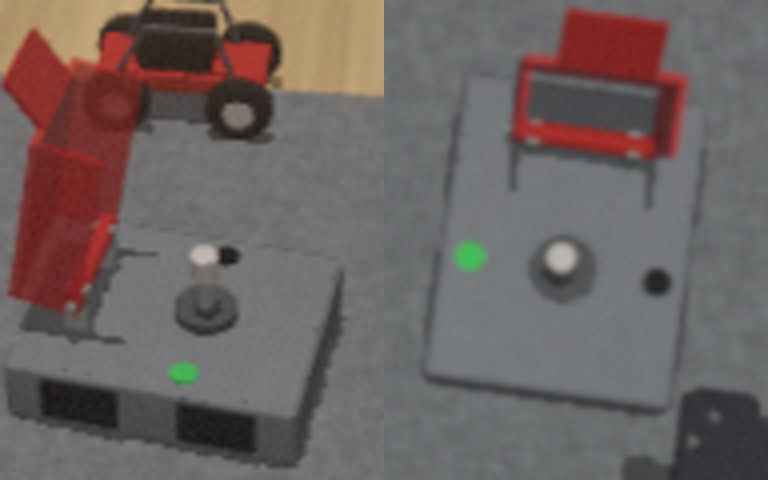

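The lever (knob at (562,258) in the top crop) is a little past the middle, about 0.5 rad. The guard is still up and the box hasn't moved. I'll go back in and push further.

```bash
python3 -m inch '[{"slide":[0.03,-0.03,0],"yaw":-0.01,"claw":0},{"slide":[0.07,-0.06,0],"yaw":-0.01,"claw":0},{"slide":[0.105,-0.087,0],"yaw":-0.01,"claw":0},{"slide":[0.105,-0.087,0.02],"yaw":-0.01,"claw":0},{"slide":[0.105,-0.087,0.06],"yaw":-0.01,"claw":0},{"slide":[0.105,-0.087,0.10],"yaw":-0.01,"claw":0},{"slide":[0.105,-0.087,0.121],"yaw":-0.01,"claw":0},{"slide":[0.105,-0.087,0.121],"yaw":-0.01,"claw":0},{"slide":[0.105,-0.087,0.121],"yaw":-0.01,"claw":0}]'|head -1
python3 where.py; python3 -m inch '[{"slide":[0,-0.008,0],"yaw":0,"claw":0},{"slide":[0,-0.016,0],"yaw":0,"claw":0},{"slide":[0,-0.022,0],"yaw":0,"claw":0},{"slide":[0,-0.026,0],"yaw":0,"claw":0},{"slide":[0,-0.029,0],"yaw":0,"claw":0},{"slide":[0,-0.031,0],"yaw":0,"claw":0},{"slide":[0,-0.031,0],"yaw":0,"claw":0}]'; python3 where.py
```

```text
time: 9.75
t 9.75 box xy [-0.014  -0.0411] z 0.0658 yawerr 0.0069 F box [-0.28  0.32] 0.21 w 0.00038341469965267184
time: 10.45
tool_pos: [0.5211, -0.1967, 0.0659]
tool_rot: [0.998, -0.066, 0.0, 0.0]
wrist_force: [-0.3, -0.4, 0.3]
grip_width: 0.0004
grip_force: 0.3
t 10.45 box xy [-0.0145 -0.0108] z 0.0659 yawerr 0.006 F box [-0.2  -0.41] 0.25 w 0.00035812839661250584
```

```bash
python3 -m inch '[{"slide":[-0.003,-0.002,0],"yaw":0,"claw":0},{"slide":[-0.004,-0.003,0],"yaw":0,"claw":0},{"slide":[-0.004,-0.003,0],"yaw":0,"claw":0}]'|head -1
python3 where.py; python3 -m inch '[{"slide":[0,-0.002,0],"yaw":0,"claw":0},{"slide":[0,-0.003,0],"yaw":0,"claw":0},{"slide":[0,-0.003,0],"yaw":0,"claw":0}]'|head -1; python3 where.py;
```

```text
time: 10.75
t 10.75 box xy [-0.0192 -0.0081] z 0.0656 yawerr 0.0056 F box [ 0.37 -1.06] -0.15 w 0.00042778371485534836
time: 11.05
t 11.05 box xy [-0.0191 -0.0075] z 0.0656 yawerr 0.004 F box [ 0.2  -6.34] -1.06 w 0.0004083648818595587
```

Force climbed to 6 N, so the toggle is on its stop. I'll back off, rise and check it numerically from above the far side of the guard.

```bash
python3 -m inch '[{"slide":[-0.003,0.01,0],"yaw":0,"claw":0},{"slide":[-0.005,0.02,-0.01],"yaw":0,"claw":0},{"slide":[-0.005,0.02,-0.05],"yaw":0,"claw":0},{"slide":[-0.005,0.02,-0.09],"yaw":0,"claw":0},{"slide":[-0.005,0.02,-0.13],"yaw":0,"claw":0},{"slide":[0,0.02,-0.17],"yaw":0,"claw":0},{"slide":[0.01,0.01,-0.19],"yaw":0,"claw":0},{"slide":[0.04,-0.005,-0.19],"yaw":0,"claw":0},{"slide":[0.08,-0.005,-0.19],"yaw":0,"claw":0},{"slide":[0.11,-0.005,-0.19],"yaw":0,"claw":0},{"slide":[0.13,-0.005,-0.19],"yaw":0,"claw":0},{"slide":[0.13,-0.005,-0.19],"yaw":0,"claw":0}]'|head -1
python3 where.py; python3 - <<'E'
from h import *; import cv2
c=np.array([.537,-.1881]);y=-.139
L=np.array([[np.cos(y),np.sin(y)],[-np.sin(y),np.cos(y)]])
a=env.camera('side'); u,v=map(int,proj('side',np.array([.53,-.19,.08])))
cv2.imwrite('pics/s8.png',cv2.resize(a[v-100:v+50,u-80:u+80],None,fx=4,fy=4,interpolation=cv2.INTER_CUBIC))
for n in ['red_knob','red_lip']:
    print(n,[((L@(np.array(d['point'])[:2]-c)).round(3).tolist(),round(d['point'][2],3),round(d['confidence'],2)) for d in env.find_in('side',n)])
for nm,th in [('off',-.45),('on',.45)]:
    X=np.array([*(c+L.T@[-.015,.037*np.sin(th)]),.047+.037*np.cos(th)]); p=proj('side',X); print(nm,(p[0]-u+80)*4,(p[1]-v+100)*4)
E
```

```text
time: 12.25
t 12.25 box xy [0.1127 0.0013] z 0.2555 yawerr 0.0065 F box [-0.62 -0.11] -0.45 w 0.0008785022193586686
red_knob [([0.019, 0.024], 0.041, 0.61), ([-0.017, 0.015], 0.077, 0.55), ([0.047, 0.022], 0.13, 0.24)]
red_lip [([-0.213, -0.149], 0.093, 0.92), ([0.233, -0.049], 0.091, 0.86), ([0.058, 0.019], 0.133, 0.68)]
off 343.5281610128534 387.45436919482336
on 328.3668433377661 429.180547943395
```

View pics/s8.png

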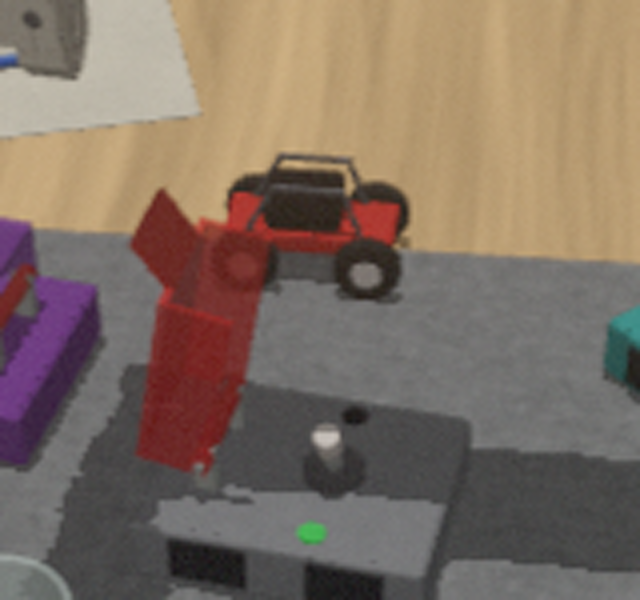

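The knob at (326,434) matches the predicted "on" position, and the guard is still leaning back. I'll descend behind it, nudge it past balance and retreat.

```bash
python3 -m inch '[{"slide":[0.004,0,0.03],"yaw":0,"claw":0},{"slide":[0.004,0,0.07],"yaw":0,"claw":0},{"slide":[0.004,0,0.10],"yaw":0,"claw":0},{"slide":[0.002,0,0.110],"yaw":0,"claw":0},{"slide":[-0.01,0,0.110],"yaw":0,"claw":0},{"slide":[-0.02,0,0.110],"yaw":0,"claw":0},{"slide":[-0.03,0,0.110],"yaw":0,"claw":0},{"slide":[-0.04,0,0.110],"yaw":0,"claw":0},{"slide":[-0.048,0,0.110],"yaw":0,"claw":0},{"slide":[-0.056,0,0.110],"yaw":0,"claw":0}]'|head -1
python3 where.py
python3 -m inch '[{"slide":[-0.006,0,0],"yaw":0,"claw":0},{"slide":[-0.012,0,0],"yaw":0,"claw":0},{"slide":[-0.018,0,0],"yaw":0,"claw":0},{"slide":[0,0,0],"yaw":0,"claw":0},{"slide":[0.03,0,0],"yaw":0,"claw":0},{"slide":[0.06,0,0],"yaw":0,"claw":0},{"slide":[0.06,0,-0.03],"yaw":0,"claw":0},{"slide":[0.06,0,-0.07],"yaw":0,"claw":0},{"slide":[0.06,0,-0.1],"yaw":0,"claw":0},{"slide":[0.06,0,-0.1],"yaw":0,"claw":0},{"slide":[0.06,0,-0.1],"yaw":0,"claw":0},{"slide":[0.06,0,-0.1],"yaw":0,"claw":0}]'|head -1
python3 where.py; python3 - <<'E'
from h import *
c=np.array([.537,-.1881]);y=-.139
L=np.array([[np.cos(y),np.sin(y)],[-np.sin(y),np.cos(y)]])
for cam in ['side','top']:
  env.camera(cam)
  for n in ['red_cover','red_lip']:
    print(cam,n,[((L@(np.array(d['point'])[:2]-c)).round(3).tolist(),round(d['point'][2],3),round(d['confidence'],2)) for d in env.find_in(cam,n)])
E
```

```text
time: 13.4
t 13.4 box xy [0.0548 0.0003] z 0.1463 yawerr 0.0057 F box [-0.05 -0.96] -0.16 w 0.00013580887691023254
time: 14.6
t 14.6 box xy [0.1142 0.0007] z 0.2443 yawerr 0.0058 F box [0.28 0.27] -0.44 w 0.0004630404799926665
side red_cover [([-0.217, -0.149], 0.095, 0.74), ([0.236, -0.058], 0.094, 0.7), ([-0.008, 0.02], 0.09, 0.58), ([-0.009, 0.026], 0.043, 0.23)]
side red_lip [([0.231, -0.047], 0.092, 0.67), ([-0.002, 0.021], 0.098, 0.62), ([-0.213, -0.15], 0.093, 0.62)]
top red_cover [([-0.007, 0.008], 0.094, 0.69)]
top red_lip [([-0.01, 0.002], 0.093, 0.77)]
```

The guard is down. I'll compare it with the initial side view before handing in.

```bash
python3 -m inch '[{"slide":[0.02,0,-0.03],"yaw":0,"claw":0},{"slide":[0.02,0,-0.06],"yaw":0,"claw":0},{"slide":[0.02,0,-0.06],"yaw":0,"claw":0},{"slide":[0.02,0,-0.06],"yaw":0,"claw":0},{"slide":[0.02,0,-0.06],"yaw":0,"claw":0}]'|head -1
python3 - <<'E'
from h import *; import cv2
o=cv2.imread('pics/side.png'); a=env.camera('side')
def red(i):
    h=cv2.cvtColor(i,cv2.COLOR_BGR2HSV)[190:270,265:360]; return ((h[...,0]<8)|(h[...,0]>172))&(h[...,1]>110)
A,B=red(o),red(a); print(A.sum(),B.sum(),(A&B).sum())
for m in (A,B):
    y,x=np.nonzero(m); print(x.min(),x.max(),y.min(),y.max(),x.mean().round(2),y.mean().round(2))
def g(i):
    h=cv2.cvtColor(i,cv2.COLOR_BGR2HSV)[190:270,265:360]; y,x=np.nonzero((abs(h[...,0].astype(int)-60)<15)&(h[...,1]>120)); return x.mean(),y.mean()
print(g(o),g(a))
E
```

```text
time: 15.4
2006 2014 2001
18 84 4 47 47.89 24.93
17 84 4 47 47.67 24.95
(np.float64(48.5), np.float64(55.0)) (np.float64(48.5), np.float64(55.0))
```

The guard's outline matches the start, so it is fully shut, and the box hasn't moved. I'm handing in.

```bash
python3 -c "
from bench import env
print(env.sign_off())"
```

```text
the job is handed in; nothing more can be done
None
```

Job handed in at about 15 s: the toggle was at its "on" position when last seen, the red guard dropped shut after the nudge, and the red box was where it started; the sign-off returned no verdict.

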